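Shut the stopcock and snap the cover onto the filter holder

TASK

Get the filter holder ready on the lab bench: first shut the stopcock by turning its red handle all the way to its closed stop, then set the blue cover on the holder and press it down until both green clips snap over it. Keep pressing and finish while still holding the cover down hard, fully home and flat on the holder's rim (let go, it would spring back up against the clips); leave the yellow spare cover and the other things on the bench where they are.

Things in the scene. Friction and masses are not known exactly. Their poses are not given: they have to be found in the camera images.
- station: Filter station, fixed to the bench: grey base plate 120 x 270 x 12 mm, on it a cream filter holder with an open well, and a brass stopcock. Origin on the bench under the centre of the holder; x runs along the holder's long side (clips at both ends), z up; the stopcock lies 125 mm from the holder towards -y.
- seat (a point): Centre of the holder's rim, at rim height (50 mm above the bench), axes as the station's. The holder is 84 (x) x 62 (y) mm outside, its well 64.5 x 43 mm. A sprung rubber pad in the well pushes the cover up: it starts to push when the cover's plate is 4.5 mm above the rim, with 3 N, growing to about 8.5 N with the plate flat on the rim.
- clip_far (a joint): Green sprung clip at the station's +x end of the holder, hinged at its foot. 0 = upright at rest, grows outward (rad) as it is pushed aside, about 0.11 as the cover's tongue passes. Its nose slopes from 45 mm out to 55 mm from the holder's centre, from 6.5 to 26 mm above the rim; 24 mm wide. It hooks over the tongue with the plate under 3.5 mm above the rim.
- clip_near (a joint): The same clip at the -x end. Both clips meet the tongues with the plate about 15 mm above the rim; the push grows to 10 to 20 N at about 7 mm above the rim, drops suddenly to 1 to 4 N, and the clips snap shut at 3.5 mm. Let go then, the cover stays clipped 3.5 mm above the rim; about 10 N hold it flat on the rim.
- cover_grip (a point): Blue cover, loose on the bench, 100 g: centre of its grip rib, 44 (along the cover's x) x 16 (along y) x 30 mm high. The point lies 15 mm above the plate's top, 21 mm above its underside, 39 mm above the plug's foot on which it stands. A half turn makes no difference. Fully home it is 21 mm straight above the seat point, with the cover's x along the station's x.
- cover_plate (a point): Centre of the underside of the blue cover's plate; fully home it lies on the seat point. The plate is 84 x 58 x 6 mm, with a tongue at both ends (98 mm over the tongues, along x; 22 mm wide, 3 mm thick, flush with the underside); under it a tapered plug, 18 mm deep, 62 x 40 mm at the plate, 50 x 28 mm at its foot.
- stopcock (a joint): Quarter-turn handle of the stopcock, upright axis: 0 = open stop, handle along the pipe, pointing to the station's -y; pi/2 = closed stop, handle across the pipe, pointing to the station's -x. It grows clockwise seen from above, takes about 0.1 N m, and stays where it is left. It starts near open.
- stopcock_axis (a point): On the stopcock's axis, half-way up its handle, 66 mm above the bench; axes as the station's. The stopcock's body is 34 x 40 mm, up to 50 mm above the bench; the pipe beneath the handle reaches 42 mm above the bench, to 46 mm beyond the axis.
- stopcock_handle (a point): On the red handle, 55 mm from the axis, half-way up. The red bar is 12 mm wide, 18 mm high (57 to 75 mm above the bench) and reaches 79 mm from the axis; its underside is free beyond the pipe and beside it.
- spare_grip (a point): Yellow spare cover, same shape as the blue one, loose: centre of its rib. To be left alone.
- marker_mid (a point): Green marker pen lying on the bench, 130 mm long, 18 mm thick: its middle. To be left alone.
- jar: Small jar with a red cap, 40 mm wide, 55 mm high; origin under its centre. To be left alone.
- pencup: White cup of pens, 72 mm wide, about 150 mm high; origin under its centre. To be left alone.
- tuberack: White rack with six capped tubes, 50 x 200 mm, 91 mm high; origin under its centre. To be left alone.
- slidebox: Grey slide box 70 x 140 x 32 mm; origin under its centre. To be left alone.
- timer: White bench timer 50 x 70 x 18 mm; origin under its centre. To be left alone.
There are look-alikes about, which are no part of the job. What is meant by the part that bears cover_grip is not pink, and is the larger of those in its own colour.

How it is judged (in metres and radians):
On the way, in this order (a step that is already met when the one before it is completed fails the run):
1. the stopcock is turned shut (value of joint stopcock above 1.43 rad), for 0.2 s.
2. the blue cover is snapped under both clips (horizontal distance between cover_grip and seat below 0.005 m and angle between cover_grip's own z axis and vertical below 0.08 rad and value of joint each of clip_far, clip_near below 0.06 rad and z of cover_grip in the frame of seat below 0.0255 m), for 0.2 s.
At the end, for the whole second after the job is handed in: Stopcock within 8 degrees of its closed stop; blue cover level under both upright clips and still pressed by the fingers (over 3 N), its plate within 1.5 mm of the rim (clipped but let go, it stands 3.5 mm above it) (horizontal distance between cover_grip and seat below 0.005 m and angle between cover_grip's own z axis and vertical below 0.08 rad and value of joint each of clip_far, clip_near below 0.06 rad and z of cover_grip in the frame of seat below 0.0225 m and value of joint stopcock above 1.43 rad and contact force between the fingers and cover above 3 N); the arm keeps its last pose, push and grip.
It fails at once if the yellow spare cover is moved more than 30 mm (distance of spare_grip from where it was at the start of the episode above 0.03 m).
It fails at once if another thing on the bench (marker, jar, pen cup, tube rack, slide box, timer) is moved more than 30 mm (distance of any of marker_mid, jar, pencup, tuberack, slidebox, timer from where it was at the start of the episode above 0.03 m).
It also fails if it takes over 67 s, if anything falls off the work surface, if the arm or the gripper's body presses on something with over 40 N, if the wrist force passes 120 N, or if a joint passes its speed limit or range.

ROBOT

A 6-joint arm with a two-finger parallel gripper is mounted at the origin on the work surface. World frame = base frame: x ahead of the robot, y to its left, z up, the work surface at z = 0. Lengths are in mm, angles in rad, forces in N, time in s.
With the tool pointing down it reaches from about 275 to 775 mm from the base axis. Payload 14.6 kg.
Tool frame: the origin (TCP) lies on the centre line of the jaws, within the pads' length; the fingertips stand tip_extent ahead of it and the grasp point (between the pads) lies 6 mm ahead of it (tip_extent is the distance from the TCP to the fingertips, in mm); z points along the fingers, y is the direction in which the jaws open and shut (so a half turn about z gives the same grasp; the last joint's range is limited). The gripper opens to 85 mm and grips with 20 to 120 N. Pads are 22 mm wide; open, the fingers measure 114 mm over their backs; the gripper's body (76 mm by 85 mm) begins 54 mm behind the grasp point. The pads swing forward as they close: fully open they stand 13 mm farther back than shut.
Start: joints at [1.023, 0.263, -0.048, 1.259, 0, 1.415], TCP at [200.962, 485.018, 256.278] pointing down, gripper open.
Joint ranges: [-2.65, 2.65], [-0.89, 1.7], [-1.18, 1.37], [-2.13, 2.11], [-1.35, 1.29], [-3.14, 3.14]. Speed limits (rad/s): [1.89, 1.89, 2.57, 2.79, 3.14, 3.14].

INTERFACE

Orientations are given as a 3x3 rotation matrix whose columns are the frame's x, y, z axes.
In Python, from bench import * gives the robot as it stands.
- The arm moves only by the tool send_rows, never from a script. Its arguments are lists of equal length, an entry for each row: "claw": the finger opening in cm, from 0 to 8.54; "linear": the shift along the tool's x, y, z in cm, a list of three; "rotation": the turn, a rotation vector about the tool's x, y, z in degrees, a list of three. A call has 1 to 20 rows; each row shifts and turns the commanded pose from where the row before left it, along the tool's axes as they then stand; what a row does not reach is not made up. A row lasts 1/10 s, in which the tool goes at most 50 mm and 8.59 degrees, less where a joint would pass 70% of its speed; a pose out of reach is approached as far as the arm can. A call is refused whole if a number of a shift passes 5 or a number of a turn 8.59, either way. A call with a gripper value outside its range is refused whole. The fingers move at their own pace and stop on an object; "force" is the grip in N (left out, the last holds). Time passes only in rows, so rows that do not move let the fingers close. It gives the time, the measured TCP pose, the force and the opening at its end, in the units of the state.
- get_obs(): the state, without advancing time (a new reading comes with each control period).
- grab_frame(name): name is "side" or "top" or "wrist"; returns a dict with "pixels" (420x560x3 uint8, red, green, blue), "range_z" (420x560 float32, mm along the optical axis (not along the pixel's ray), 0 where there is no reading), "fov_y" (degrees; the focal length in pixels is half the picture's height over the tangent of half this angle, whatever the lens; pixels are square), "cx", "cy" (the principal point, pixels), "k1" (the pictures are not rectified: a ray, as slopes to the right and down, at radius r is drawn at 1 + k1 r^2 times it, then the intrinsics apply), "rvec" (rotation vector, rad) and "tvec" (3), from world to camera coordinates, as OpenCV has them; the wrist camera has in their place "T_tool_cam" (4x4, takes a point from camera to tool coordinates, whose origin is the TCP and whose axes are the flange's). Camera axes: x right, y down, z forward; pixel columns grow to the right and rows downward; lengths in mm; the calibration is good to about 2 mm. A picture is of the moment at which its call begins: read the wrist's pose just before it.
- sign_off(): hands the job in, once; it reports no verdict.
The state is a dict: "t": time; "joints": joint angles; "dq": joint speeds; "joint_efforts": joint torques, N m; "position": TCP position; "eef_rot": TCP orientation; "wrist_force": force on the tool from outside, world axes, zero at the start; "moment": the same for the moment, N m; "opening": finger opening in mm.
Only numpy, scipy, OpenCV 4.12 (cv2) and the standard library are available. Lean on these libraries where they do the work, as an engineer would, in place of code of your own. Each camera call takes 0.05 s, during which the arm holds its last target.

## Working session

There is one attempt and no reset: what is moved stays moved. The work goes in short steps, Python scripts to look and compute and a tool call to move; the robot and the scene stay as the last step left them, time stands still between calls to the robot, and variables do not carry over. Pictures are saved under pics/ and viewed, and the job is handed in when it is done.

Besides the shell and the picture viewer there is one more tool, called in YAML: its name, and indented under it one key for each argument. send_rows: Moves the arm, as the interface text tells. Its arguments: {"type":"object","properties":{"claw":{"type":"array","items":{"type":"number"}},"linear":{"type":"array","items":{"type":"array","items":{"type":"number"}}},"rotation":{"type":"array","items":{"type":"array","items":{"type":"number"}}},"force":{"type":"number"}},"required":["claw","linear","rotation"]}

```bash
mkdir -p pics; ls
cat > h.py <<'E'
import numpy as np, cv2
from bench import *
def save(n,f): cv2.imwrite(f'pics/{n}.png',cv2.cvtColor(f['pixels'],cv2.COLOR_RGB2BGR))
E
python3 - <<'E'
from h import *
o=get_obs();print(o)
for n in ['top','side','wrist']:
    f=grab_frame(n);save(n+'0',f);np.save(n+'0.npy',f,allow_pickle=True)
    print(n,{k:v for k,v in f.items() if k not in('pixels','range_z')})
E
```

```text
pics
{'t': 0.0, 'joints': array([ 1.02271881e+00,  2.63533945e-01, -4.89647491e-02,  1.25938996e+00,
       -8.55395904e-06,  1.41550350e+00]), 'dq': array([-5.98541020e-04, -1.05359312e-03, -6.55628847e-06, -1.36278387e-03,
        4.13982354e-04,  4.06658647e-04]), 'joint_efforts': array([-3.18796432e-03, -6.37631464e+01,  3.84570587e+01,  1.37590774e-02,
       -2.94534811e-04,  1.36386799e-05]), 'position': array([200.81826027, 484.79617722, 255.80916101]), 'eef_rot': array([[-9.23846722e-01,  3.82762221e-01, -5.61852248e-04],
       [ 3.82762600e-01,  9.23846261e-01, -9.36787258e-04],
       [ 1.60498327e-04, -1.08050387e-03, -9.99999403e-01]]), 'wrist_force': array([ 0.171682  , -0.29275336, -0.03152391]), 'moment': array([-0.01355672,  0.00193019,  0.00452815]), 'opening': 85.65892231859038}
top {'fov_y': 53.490556705139255, 'cx': 276.7592442108123, 'cy': 210.24545138527887, 'k1': -0.1039445836979217, 'rvec': array([ 2.13261224, -2.13580127,  0.1769816 ]), 'tvec': array([  5.22010069, 591.82632998, 908.88218784])}
side {'fov_y': 44.083109705481874, 'cx': 282.5474640967889, 'cy': 206.3035443103757, 'k1': -0.035320402468425494, 'rvec': array([ 0.1686807 , -2.93327435,  1.05700554]), 'tvec': array([ 559.53543197,   70.75670771, 1264.43152823])}
wrist {'fov_y': 63.729548369023796, 'cx': 280.1655899034675, 'cy': 208.8694205333565, 'k1': -0.03951567149481535, 'T_tool_cam': array([[-5.13169349e-04, -9.46634179e-01, -3.22309584e-01,
         8.40744495e+01],
       [ 9.99999762e-01, -3.37241450e-04, -6.01672906e-04,
        -5.05821890e-01],
       [ 4.60867986e-04, -3.22309817e-01,  9.46634127e-01,
        -1.17510747e+02],
       [ 0.00000000e+00,  0.00000000e+00,  0.00000000e+00,
         1.00000000e+00]])}
```

View pics/top0.png

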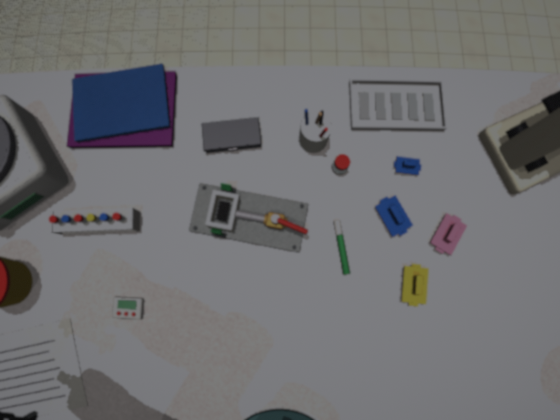

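View pics/side0.png

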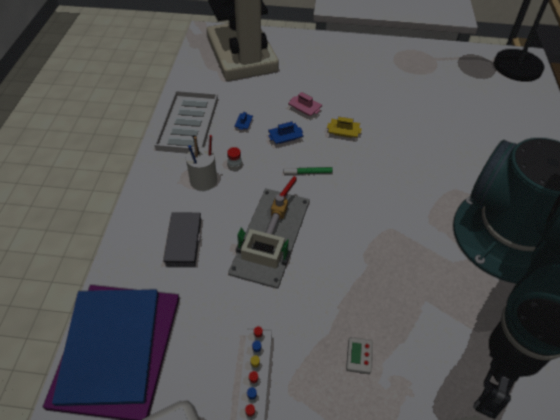

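View pics/wrist0.png

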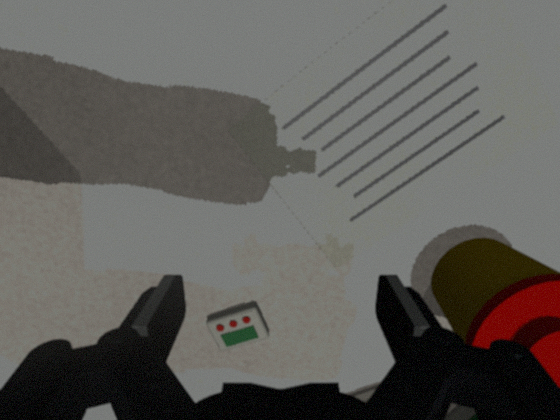

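The top view shows these candidates: large blue cover (394,216), small blue look-alike (407,166), pink (448,234) and yellow spare (415,285). By the description I want the large blue one at (394,216). I'll check it in a close crop and measure.

```bash
cat >> h.py <<'E'
def K(f):
    fl=f['pixels'].shape[0]/2/np.tan(np.radians(f['fov_y']/2))
    return np.array([[fl,0,f['cx']],[0,fl,f['cy']],[0,0,1.]])
def ext(f,o=None):
    if 'rvec' in f:
        R=cv2.Rodrigues(f['rvec'])[0]; return R.T, -R.T@np.ravel(f['tvec'])
    T=f['T_tool_cam']; Rw=o['eef_rot']; return Rw@T[:3,:3], Rw@T[:3,3]+o['position']
def slopes(f,uv):
    return cv2.undistortPoints(np.array(uv,float).reshape(-1,1,2),K(f),np.array([f['k1'],0,0,0.])).reshape(-1,2)
def onplane(f,uv,z,o=None):
    s=slopes(f,uv);R,c=ext(f,o);d=np.c_[s,np.ones(len(s))]@R.T
    return c+d*((z-c[2])/d[:,2])[:,None]
def cloud(f,o=None):
    h,w=f['range_z'].shape;v,u=np.mgrid[:h,:w]
    s=slopes(f,np.c_[u.ravel(),v.ravel()]);R,c=ext(f,o)
    return ((np.c_[s,np.ones(len(s))]*f['range_z'].reshape(-1,1))@R.T+c).reshape(h,w,3)
def proj(f,P,o=None):
    R,c=ext(f,o);q=(np.array(P,float)-c)@R
    return cv2.projectPoints(q.reshape(-1,1,3),np.zeros(3),np.zeros(3),K(f),np.array([f['k1'],0,0,0.]))[0].reshape(-1,2)
def hsv(f): return cv2.cvtColor(f['pixels'],cv2.COLOR_RGB2HSV)
def blobs(m,amin=15):
    n,l,s,c=cv2.connectedComponentsWithStats(m.astype(np.uint8));return [(i,s[i],c[i],l==i) for i in range(1,n) if s[i][4]>=amin]
E
python3 - <<'E'
from h import *
for n in ['top','side']:
    f=np.load(n+'0.npy',allow_pickle=True).item()
    C=cloud(f);H=hsv(f);V=H[...,2];S=H[...,1];h=H[...,0]
    print(n,'depth valid',(f['range_z']>0).mean())
    for nm,m in dict(blue=(h>105)&(h<125)&(S>120),yel=(h>22)&(h<34)&(S>120),red=((h<6)|(h>174))&(S>150),green=(h>45)&(h<80)&(S>110)).items():
        for i,s,c,M in blobs(m&(V>40)):
            P=C[M&(f['range_z']>0)]
            if len(P) and s[4]<3000: print(nm,s[4],c.round(1),P.mean(0).round(0),'zmax',P[:,2].max().round(0),'zmin',P[:,2].min().round(0))
f=np.load('top0.npy',allow_pickle=True).item()
cv2.imwrite('pics/crop0.png',cv2.cvtColor(cv2.resize(f['pixels'][130:320,180:480],None,fx=2.6,fy=2.6,interpolation=2),cv2.COLOR_RGB2BGR))
E
```

```text
top depth valid 0.9960841836734694
blue 339 [407.  165.4] [ 707. -314.   21.] zmax 41.0 zmin 11.0
blue 814 [393.3 215.8] [ 581. -271.   30.] zmax 59.0 zmin -1.0
blue 40 [103.4 216.8] [571. 392.  90.] zmax 94.0 zmin 83.0
blue 42 [ 65.2 218.6] [567. 482.  90.] zmax 95.0 zmin 58.0
yel 41 [ 90.6 217.5] [569. 422.  91.] zmax 95.0 zmin 84.0
yel 858 [414.1 284.7] [ 420. -313.   30.] zmax 57.0 zmin 3.0
yel 18 [ 14.1 301.6] [376. 621.  44.] zmax 75.0 zmin 17.0
red 146 [341.7 161.8] [ 705. -148.   55.] zmax 60.0 zmin 50.0
red 35 [ 78.  217.9] [568. 451.  91.] zmax 95.0 zmin 80.0
red 33 [116.5 216.2] [572. 362.  91.] zmax 94.0 zmin 88.0
red 32 [ 53.3 219. ] [566. 511.  90.] zmax 94.0 zmin 82.0
red 124 [291.8 225.6] [553. -29.  75.] zmax 80.0 zmin 71.0
red 273 [  3.  280.5] [425. 602. 121.] zmax 127.0 zmin 113.0
green 42 [226.2 187.4] [642. 120.  66.] zmax 75.0 zmin 50.0
green 38 [216.4 231.2] [541. 140.  69.] zmax 79.0 zmin 49.0
green 185 [342.7 254.3] [ 492. -150.   17.] zmax 22.0 zmin 11.0
side depth valid 0.9957780612244898
blue 184 [243.3 121. ] [ 710. -307.   20.] zmax 41.0 zmin 10.0
blue 454 [285.  132.9] [ 585. -263.   28.] zmax 58.0 zmin 14.0
blue 73 [256.5 345.8] [571. 397.  89.] zmax 95.0 zmin 76.0
blue 76 [251.6 392.9] [567. 486.  90.] zmax 94.0 zmin 81.0
yel 486 [344.  127.3] [ 423. -307.   29.] zmax 58.0 zmin 1.0
yel 78 [254.7 360.9] [570. 426.  89.] zmax 94.0 zmin 78.0
red 113 [233.6 153.1] [ 708. -142.   53.] zmax 60.0 zmin 43.0
red 80 [287.9 186.7] [554. -26.  73.] zmax 77.0 zmin 66.0
red 59 [257.9 331.4] [572. 367.  89.] zmax 95.0 zmin 83.0
red 67 [253.3 376.7] [568. 456.  90.] zmax 93.0 zmin 80.0
red 77 [249.7 410. ] [566. 516.  90.] zmax 95.0 zmin 84.0
green 161 [314.9 170.1] [ 493. -145.   14.] zmax 20.0 zmin 5.0
green 47 [241.  234.5] [645. 126.  66.] zmax 76.0 zmin 57.0
green 25 [284.8 244.8] [543. 145.  70.] zmax 77.0 zmin 63.0
green 120 [355.5 352.8] [376. 357.  19.] zmax 25.0 zmin 15.0
```

View pics/crop0.png

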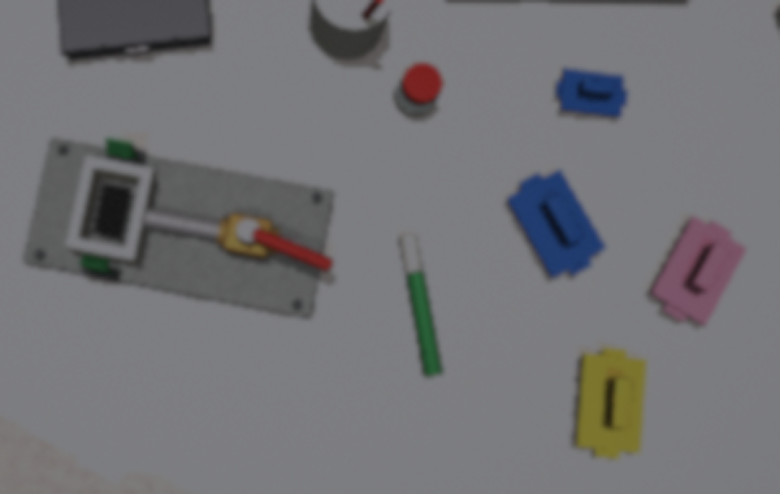

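The crop confirms it: the large blue cover is in the middle with its rib at crop (560,220). The small blue one (590,92), pink (700,270) and yellow (615,400) are the ones to leave. I'm moving the wrist camera over the station now.

send_rows:
  claw: [8.54, 8.54, 8.54, 8.54, 8.54, 8.54, 8.54, 8.54, 8.54, 8.54, 8.54, 8.54, 8.54, 8.54, 8.54, 8.54, 8.54, 8.54]
  linear:
    - [-3.07, -1.87, -0.16]
    - [-3.07, -1.87, -0.16]
    - [-3.07, -1.87, -0.16]
    - [-3.07, -1.87, -0.16]
    - [-3.07, -1.87, -0.16]
    - [-3.07, -1.87, -0.16]
    - [-3.07, -1.87, -0.16]
    - [-3.07, -1.87, -0.16]
    - [-3.07, -1.87, -0.16]
    - [-3.07, -1.87, -0.16]
    - [-3.07, -1.87, -0.16]
    - [-3.07, -1.87, -0.16]
    - [-3.07, -1.87, -0.16]
    - [-3.07, -1.87, -0.16]
    - [-3.07, -1.87, -0.16]
    - [0, 0, 0]
    - [0, 0, 0]
    - [0, 0, 0]
  rotation:
    - [0, 0, 0]
    - [0, 0, 0]
    - [0, 0, 0]
    - [0, 0, 0]
    - [0, 0, 0]
    - [0, 0, 0]
    - [0, 0, 0]
    - [0, 0, 0]
    - [0, 0, 0]
    - [0, 0, 0]
    - [0, 0, 0]
    - [0, 0, 0]
    - [0, 0, 0]
    - [0, 0, 0]
    - [0, 0, 0]
    - [0, 0, -5.5]
    - [0, 0, -5.5]
    - [0, 0, 0]

```text
t: 1.95
position: [519.0, 49.3, 280.0]
eef_rot: [[-0.98, 0.198, -0.001], [0.198, 0.98, 0.0], [0.001, -0.0, -1.0]]
wrist_force: [0.6, 0.8, 0.2]
opening: 85.4
```

Run:
```python
from h import *
o=get_obs();f=grab_frame('wrist');save('w1',f);np.save('w1.npy',dict(f=f,o=o),allow_pickle=True)
t=grab_frame('top');save('t1',t);np.save('top1.npy',t,allow_pickle=True)
print(o['position'],o['eef_rot'].round(3),o['t'])
```

```text
[519.0288416   49.3464789  279.98187955] [[-0.98   0.198 -0.001]
 [ 0.198  0.98   0.   ]
 [ 0.001 -0.    -1.   ]] 1.95
```

View pics/w1.png

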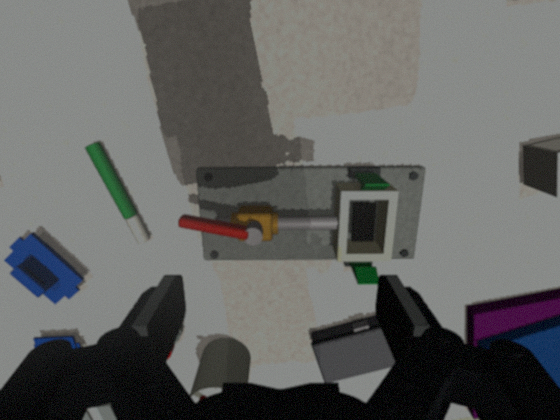

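The wrist view has the whole station: holder at (367,225), stopcock at (255,232), red handle tip at (182,222), and blue cover at (42,268). Next I measure the rim, base plate, handle and cover.

Run:
```python
from h import *
d=np.load('w1.npy',allow_pickle=True).item();f=d['f'];o=d['o']
px=f['pixels'].astype(int);H=hsv(f)
for (u,v) in [(345,230),(370,252),(300,180),(160,300),(300,120),(250,300),(40,268),(365,180),(215,228),(290,222)]: print((u,v),px[v,u],H[v,u])
C=cloud(f,o)
for (u,v) in [(345,230),(392,230),(300,180),(160,160),(215,228),(42,270),(20,250)]: print((u,v),C[v,u].round(1))
big=cv2.resize(f['pixels'][150:300,170:440],None,fx=2.9,fy=2.9,interpolation=2);big=np.clip(big*1.6,0,255).astype(np.uint8)
cv2.imwrite('pics/w1a.png',big[...,::-1])
big=cv2.resize(f['pixels'][210:320,0:150],None,fx=5,fy=5,interpolation=2);big=np.clip(big*2.,0,255).astype(np.uint8)
cv2.imwrite('pics/w1b.png',big[...,::-1])
```

```text
(345, 230) [136 137 133] [ 38   7 137]
(370, 252) [64 64 53] [30 44 64]
(300, 180) [84 86 80] [40 18 86]
(160, 300) [39 45 43] [80 34 45]
(300, 120) [136 139 137] [ 70   6 139]
(250, 300) [132 133 123] [ 33  19 133]
(40, 268) [28 32 44] [113  93  44]
(365, 180) [24 42 26] [ 63 109  42]
(215, 228) [121  34  33] [  0 185 121]
(290, 222) [101  98  97] [  8  10 101]
(345, 230) [591.2 107.9  49.2]
(392, 230) [601.7 159.5  49.4]
(300, 180) [534.8  69.4  10.9]
(160, 160) [480.2 -89.7  -0.8]
(215, 228) [551.  -26.2  74.8]
(42, 270) [ 578.  -266.    32.2]
(20, 250) [ 549.8 -290.9   22.7]
```

View pics/w1a.png

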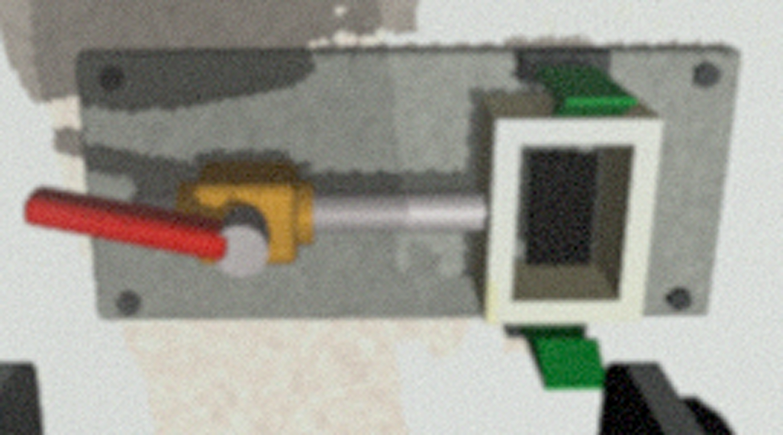

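View pics/w1b.png

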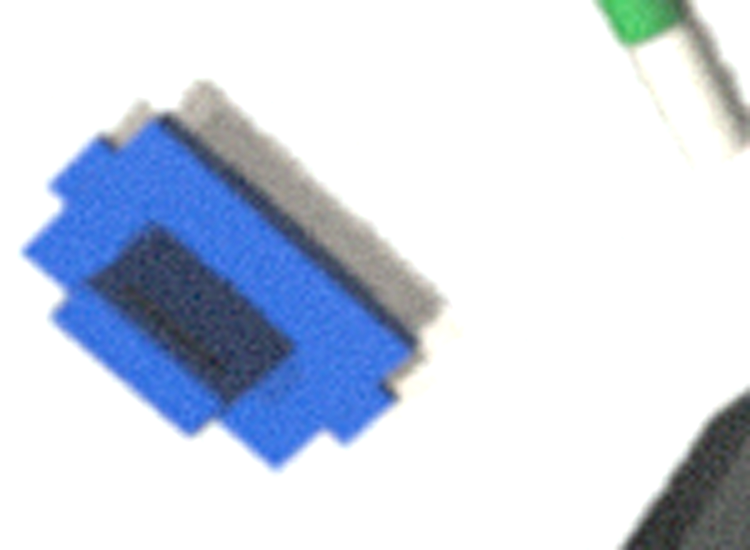

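```bash
cat >> h.py <<'E'
def rect(P):
    r=cv2.minAreaRect(P.astype(np.float32));b=cv2.boxPoints(r);e=[b[1]-b[0],b[2]-b[1]];L=[np.linalg.norm(x) for x in e]
    i=int(L[1]>L[0]);a=np.degrees(np.arctan2(e[i][1],e[i][0]));
    return np.array(r[0]).round(1),np.round([L[i],L[1-i]],1),round((a+90)%180-90,2)
def contour_on(f,M,z,o):
    c=max(cv2.findContours(M.astype(np.uint8),cv2.RETR_EXTERNAL,cv2.CHAIN_APPROX_NONE)[0],key=cv2.contourArea)
    return onplane(f,c.reshape(-1,2).astype(float),z,o)[:,:2]
E
python3 - <<'E'
from h import *
d=np.load('w1.npy',allow_pickle=True).item();f=d['f'];o=d['o'];H=hsv(f);C=cloud(f,o);Z=C[...,2];V=H[...,2];S=H[...,1];h=H[...,0]
win=np.zeros(Z.shape,bool);win[150:300,170:440]=1
M=win&(V>105)&(S<50)&(abs(Z-50)<5)
for i,s,c,m in blobs(M,200):
    print('rim',s,c,rect(contour_on(f,m,50,o)))
    hole=cv2.drawContours(np.zeros(Z.shape,np.uint8),cv2.findContours(m.astype(np.uint8),0,1)[0],-1,1,-1).astype(bool)&~m
    for j,s2,c2,m2 in blobs(hole,100): print(' well',c2,rect(contour_on(f,m2,50,o)))
M=win&(abs(Z-12)<5)&(S<60)&(V<115)
for i,s,c,m in blobs(cv2.morphologyEx(M.astype(np.uint8),cv2.MORPH_CLOSE,np.ones((9,9))),2000): print('plate',s,c,rect(contour_on(f,m>0,12,o)))
R=win&((h<6)|(h>174))&(S>140)
for i,s,c,m in blobs(R,100):
    P=contour_on(f,m&(abs(Z-75)<4),75,o); print('handle',c,rect(P),P.min(0),P.max(0))
B=(h>105)&(h<122)&(S>130)&(V>70); B[:,150:]=0
for i,s,c,m in blobs(B,300):
    P=contour_on(f,m,24,o);print('blue',c,rect(P))
    g=cv2.drawContours(np.zeros(Z.shape,np.uint8),cv2.findContours(m.astype(np.uint8),0,1)[0],-1,1,-1).astype(bool)
    q=C[(abs(Z-54)<4)&g];print('rib pts',len(q),q.mean(0), Z[g].max()); 
    for j,s2,c2,m2 in blobs(g&(V<70)&(S<250),40): print('rib dark',c2,rect(contour_on(f,m2,54,o)))
# brass/axis cap
A=win&(abs(Z-75)<6)&(S<40); 
for i,s,c,m in blobs(A,20): print('cap',s,c,onplane(f,[c],75,o))
E
```

```text
rim [ 337  191   62   71 1776] [366.45945946 224.13175676] (array([592.3, 131.8]), array([83.5, 61.9], dtype=float32), np.float32(-11.17))
 well [366.830387   226.01051123] (array([592.6, 131.9]), array([65.8, 43. ], dtype=float32), np.float32(-11.01))
plate [ 196  165  229   94 9229] [307.24444685 193.59854806] (array([577.1,  73.6]), array([269.7, 119.1], dtype=float32), np.float32(77.78))
plate [ 202  229  135   31 3291] [272.61440292 246.22272865] (array([609.3,  16.5]), array([168.1,  40.6], dtype=float32), np.float32(80.14))
handle [214.34023669 227.77810651] (array([550.1, -27.7]), array([70.9, 12.1], dtype=float32), np.float32(66.9)) [532.57429306 -61.38910233] [567.97680883   4.93163436]
blue [ 42.54716981 268.85273815] (array([ 583.5, -276.2]), array([94.4, 67.8], dtype=float32), np.float32(27.95))
rib pts 414 [ 580.11763429 -270.41590179   53.39754783] 397.5458414518392
rib dark [ 38.17638037 272.38650307] (array([ 571.7, -252. ]), array([41.8, 26.5], dtype=float32), np.float32(27.68))
cap [246 226  16  19 238] [253.88235294 235.1302521 ] [[566.65145587  11.37586205  75.        ]]
```

Run:
```python
import bench
print([ (n,getattr(bench,n)) for n in dir(bench) if not n.startswith('_')])
```

```text
[('IKError', <class 'bench.IKError'>), ('get_obs', <function make.<locals>.<lambda> at 0x7fc3443805e0>), ('grab_frame', <function make.<locals>.drawn_camera at 0x7fc3443800e0>), ('sign_off', <function connect.<locals>.done at 0x7fc3442f7740>), ('tip_extent', 25.0)]
```

Everything fits the given sizes: rim 83.5×61.9, plate 269.7×119, handle 12.1 wide. So seat ≈ (592.5,131.8), yaw ≈ −11.5°, axis ≈ (567,10), and the handle starts about 0.2 rad from open. I'll close the fingers, go down beside the handle on its far side, and push it round.

send_rows:
  claw: [0, 0, 0, 0, 0, 0, 0, 0]
  linear:
    - [-1.8, -2.35, 2]
    - [-1.8, -2.35, 3]
    - [-1.8, -2.35, 3.5]
    - [-1.8, -2.35, 3.5]
    - [0, 0, 2]
    - [0, 0, 2]
    - [0, 0, 0]
    - [0, 0, 0]
  rotation:
    - [0, 0, 0]
    - [0, 0, 0]
    - [0, 0, 0]
    - [0, 0, 0]
    - [0, 0, 0]
    - [0, 0, 0]
    - [0, 0, 0]
    - [0, 0, 0]
  force: 30

```text
t: 2.85
position: [570.8, -56.6, 120.8]
eef_rot: [[-0.98, 0.2, -0.0], [0.2, 0.98, -0.0], [0.0, -0.0, -1.0]]
wrist_force: [0.2, -0.9, -0.1]
opening: -0.1
```

Run:
```python
from h import *
o=get_obs();f=grab_frame('wrist');save('w2',f);np.save('w2.npy',dict(f=f,o=o),allow_pickle=True)
print(o['position'],o['t'],o['opening'],o['wrist_force'])
C=cloud(f,o);T=(C-o['position'])@o['eef_rot']
m=(f['range_z']>0)&(abs(T[...,0])<25)&(abs(T[...,1])<30)&(T[...,2]<60)
print('tip z in tool',np.percentile(T[m][:,2],[50,90,95,98,99,100]))
for lo in range(-40,45,5):
    q=T[m&(T[...,2]>=lo)&(T[...,2]<lo+5)]
    if len(q): print(lo,len(q),q.min(0).round(0),q.max(0).round(0))
```

```text
[570.81078868 -56.63649534 120.8001103 ] 2.85 -0.11530595302822282 [ 0.23333899 -0.87763552 -0.09046836]
tip z in tool [-34.36791425  -4.06628234   9.31707783  21.80899676  46.46763964
  50.3066051 ]
-40 1185 [-10. -30. -40.] [ 18.  30. -35.]
-35 3614 [-10. -30. -35.] [ 14.  30. -30.]
-30 2121 [-11. -30. -30.] [ 15.  30. -25.]
-25 1793 [-12. -30. -25.] [ 16.  30. -20.]
-20 754 [-11. -29. -20.] [ 16.  28. -15.]
-15 703 [-10. -13. -15.] [ 14.  15. -10.]
-10 357 [  7. -14. -10.] [13. 13. -5.]
-5 479 [  7. -14.  -5.] [13. 13. -0.]
0 435 [  7. -14.   0.] [13. 13.  5.]
5 386 [  7. -14.   5.] [13. 13. 10.]
10 348 [  7. -14.  10.] [13. 13. 15.]
15 256 [  7. -13.  15.] [13. 13. 20.]
20 49 [11. -6. 20.] [13.  6. 23.]
40 6 [21. 15. 45.] [24. 28. 45.]
```

View pics/w2.png

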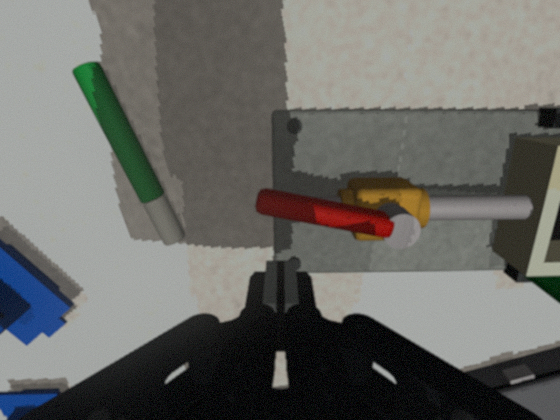

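Shut tips are about 24 mm ahead of the TCP and 22×26 mm across, which agrees with tip_extent 25. Now I work out the push arc in tool axes.

Run:
```python
from h import *
o=get_obs();p=o['position'][:2];ax=np.array([567.2,10.]);a=np.radians(-11.5);xs=np.array([np.cos(a),np.sin(a)]);ys=np.array([-xs[1],xs[0]])
q=p-ax;cur=np.array([q@xs,q@ys]);print('cur station',cur)
R=o['eef_rot'][:2,:2]
for th in [11,20,30,40,50,60,70,80,86,89]:
    t=np.radians(th);off=6+11*np.cos(t)+13*np.sin(t)
    n=np.array([-58*np.sin(t)+off*np.cos(t),-58*np.cos(t)-off*np.sin(t)])
    w=(n-cur)@np.array([xs,ys]);print(th,n.round(1),'tool cm',(R.T@w/10).round(2));cur=n
```

```text
cur station [ 17.2188004  -64.51641316]
11 [  7.9 -60.6] tool cm [0.94 0.39]
20 [ -0.3 -61.6] tool cm [ 0.82 -0.1 ]
30 [ -9.9 -61.2] tool cm [0.96 0.04]
40 [-19.8 -59.1] tool cm [0.99 0.22]
50 [-29.6 -54.9] tool cm [0.98 0.41]
60 [-38.9 -48.7] tool cm [0.92 0.62]
70 [-47.  -40.5] tool cm [0.81 0.82]
80 [-53.5 -30.5] tool cm [0.65 1.  ]
86 [-56.5 -23.7] tool cm [0.3  0.67]
89 [-57.7 -20.2] tool cm [0.12 0.35]
```

send_rows:
  claw: [0, 0, 0, 0, 0, 0, 0, 0, 0, 0, 0, 0, 0, 0, 0, 0, 0, 0, 0]
  linear:
    - [0, 0, 2]
    - [0, 0, 1.4]
    - [0.94, 0.39, 0]
    - [0.41, -0.05, 0]
    - [0.41, -0.05, 0]
    - [0.48, 0.02, 0]
    - [0.48, 0.02, 0]
    - [0.5, 0.11, 0]
    - [0.5, 0.11, 0]
    - [0.49, 0.2, 0]
    - [0.49, 0.2, 0]
    - [0.46, 0.31, 0]
    - [0.46, 0.31, 0]
    - [0.41, 0.41, 0]
    - [0.41, 0.41, 0]
    - [0.33, 0.5, 0]
    - [0.33, 0.5, 0]
    - [0.15, 0.33, 0]
    - [0.15, 0.33, 0]
  rotation:
    - [0, 0, 0]
    - [0, 0, 0]
    - [0, 0, 0]
    - [0, 0, 0]
    - [0, 0, 0]
    - [0, 0, 0]
    - [0, 0, 0]
    - [0, 0, 0]
    - [0, 0, 0]
    - [0, 0, 0]
    - [0, 0, 0]
    - [0, 0, 0]
    - [0, 0, 0]
    - [0, 0, 0]
    - [0, 0, 0]
    - [0, 0, 0]
    - [0, 0, 0]
    - [0, 0, 0]
    - [0, 0, 0]

```text
t: 4.8
position: [506.3, -2.1, 86.2]
eef_rot: [[-0.98, 0.199, -0.0], [0.199, 0.98, -0.0], [0.0, -0.0, -1.0]]
wrist_force: [1.5, -1.8, 0.0]
opening: 0.1
```

Run:
```python
from h import *
o=get_obs();f=grab_frame('wrist');save('w3',f);np.save('w3.npy',dict(f=f,o=o),allow_pickle=True)
H=hsv(f);m=((H[...,0]<6)|(H[...,0]>174))&(H[...,1]>140);m[300:]=0
C=cloud(f,o)
for i,s,c,M in blobs(m&(abs(C[...,2]-75)<5),100): print(c,rect(contour_on(f,M,75,o)))
```

```text
[323.71590909 274.4020979 ] (array([500.1,  17.8]), array([25.2, 10.9], dtype=float32), np.float32(-6.27))
```

View pics/w3.png

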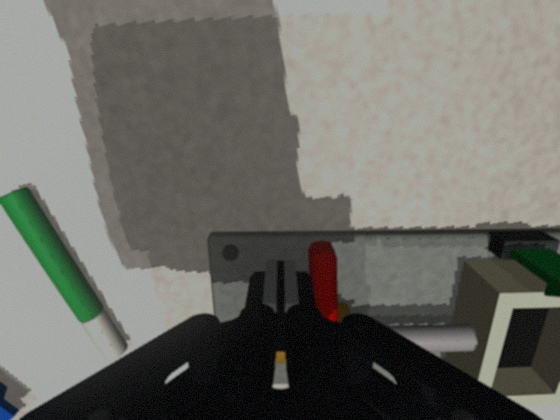

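The handle (324,275) is nearly across, about 5° short, and the force is still low. I'll push on in small steps until I feel the stop.

send_rows:
  claw: [0, 0]
  linear:
    - [0, 0.25, 0]
    - [0, 0.25, 0]
  rotation:
    - [0, 0, 0]
    - [0, 0, 0]

```text
t: 5.05
position: [506.9, 2.3, 86.1]
eef_rot: [[-0.98, 0.2, -0.001], [0.2, 0.98, -0.001], [0.001, -0.001, -1.0]]
wrist_force: [-4.9, -14.2, 1.6]
opening: 0.0
```

send_rows:
  claw: [0, 0]
  linear:
    - [0, 0.2, 0]
    - [0, 0, 0]
  rotation:
    - [0, 0, 0]
    - [0, 0, 0]

```text
t: 5.25
position: [507.0, 2.6, 86.1]
eef_rot: [[-0.98, 0.201, -0.002], [0.201, 0.98, -0.005], [0.001, -0.006, -1.0]]
wrist_force: [-6.0, -18.9, 2.5]
opening: -0.4
```

The force climbed to 19 N with no further motion, so the handle is at its stop. I'll back off, lift, and go to a look pose above the cover.

send_rows:
  claw: [0, 0, 0, 0, 0, 8.54, 8.54, 8.54, 8.54, 8.54, 8.54, 8.54, 8.54, 8.54, 8.54, 8.54, 8.54, 8.54]
  linear:
    - [0, 0, 0]
    - [0, -1, 0]
    - [0, 0, -4]
    - [0, 0, -4]
    - [0, 0, -4]
    - [-1.75, -3.43, 0]
    - [-1.75, -3.43, 0]
    - [-1.75, -3.43, 0]
    - [-1.75, -3.43, 0]
    - [-1.75, -3.43, 0]
    - [-1.75, -3.43, 0]
    - [-1.75, -3.43, 0]
    - [0, 0, 0]
    - [0, 0, 0]
    - [0, 0, 0]
    - [0, 0, 0]
    - [0, 0, 0]
    - [0, 0, 0]
  rotation:
    - [0, 0, 0]
    - [0, 0, 0]
    - [0, 0, 0]
    - [0, 0, 0]
    - [0, 0, 0]
    - [0, 0, 0]
    - [0, 0, 0]
    - [0, 0, 0]
    - [0, 0, 0]
    - [0, 0, 0]
    - [0, 0, 0]
    - [0, 0, 0]
    - [0, 0, -8]
    - [0, 0, -8]
    - [0, 0, -8]
    - [0, 0, -8]
    - [0, 0, -8]
    - [0, 0, 0]

```text
t: 7.05
position: [577.9, -265.1, 206.1]
eef_rot: [[-0.878, -0.479, -0.0], [-0.479, 0.878, 0.001], [-0.0, 0.001, -1.0]]
wrist_force: [0.2, -0.4, -0.1]
opening: 85.4
```

Run:
```python
from h import *
o=get_obs();f=grab_frame('wrist');save('w4',f);np.save('w4.npy',dict(f=f,o=o),allow_pickle=True)
s=grab_frame('side');save('s4',s);np.save('s4.npy',s,allow_pickle=True)
print(o['position'],np.degrees(np.arctan2(o['eef_rot'][1,0],o['eef_rot'][0,0])),o['t'],o['joints'].round(2))
c=cv2.resize(s['pixels'][150:300,200:350],None,fx=4,fy=4,interpolation=2);cv2.imwrite('pics/s4c.png',np.clip(c*1.7,0,255).astype(np.uint8)[...,::-1])
```

```text
[ 577.92008085 -265.05825217  206.11042971] -151.37791874327 7.05 [-0.56  0.47  0.14  1.24  0.   -1.06]
```

View pics/w4.png

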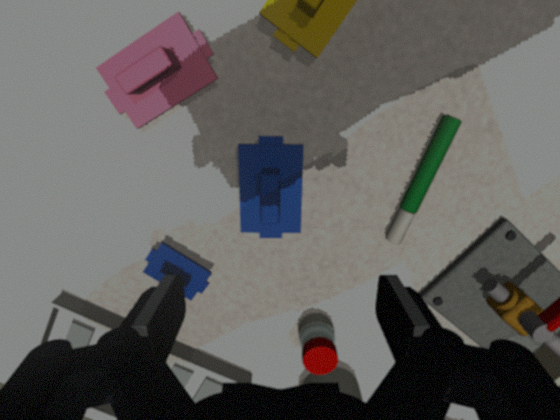

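View pics/s4c.png

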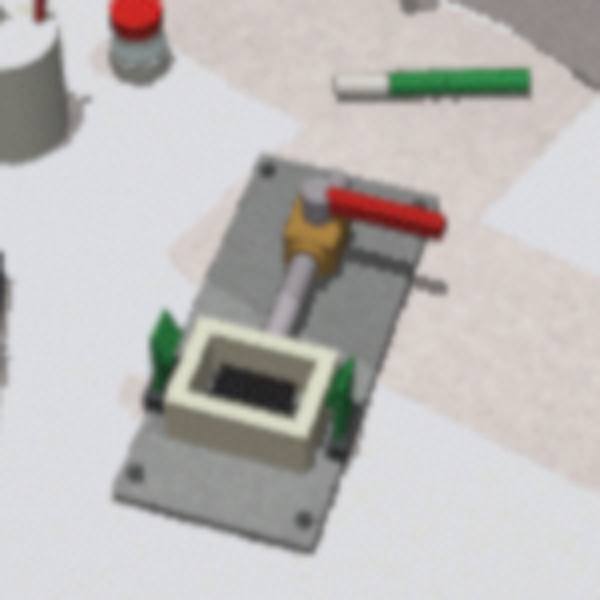

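The side crop shows the handle across the pipe, parallel to the holder's end. The wrist view shows the blue cover at (270,187), nearly aligned with the tool. Measuring both.

Run:
```python
from h import *
s=np.load('s4.npy',allow_pickle=True).item();H=hsv(s);m=((H[...,0]<6)|(H[...,0]>174))&(H[...,1]>140);m[:190]=0;m[215:]=0;m[:,:270]=0;m[:,320:]=0
print('handle side',rect(contour_on(s,m,72,None)))
d=np.load('w4.npy',allow_pickle=True).item();f=d['f'];o=d['o'];H=hsv(f);C=cloud(f,o);Z=C[...,2];V=H[...,2];S=H[...,1];h=H[...,0]
win=np.zeros(Z.shape,bool);win[125:250,225:320]=1
B=win&(h>105)&(h<125)&(S>120)
for i,s_,c,m in blobs(B,500):
    g=m&(abs(Z-24)<7);print('plate z',np.median(Z[g]))
    T=lambda P:(P-o['position'][:2])@o['eef_rot'][:2,:2]
    print('whole outline at z24',rect(contour_on(f,m,24,o)), 'at z20',rect(contour_on(f,m,20,o)))
    r=m&(Z>48)&(Z<60);q=C[r];print('rib',len(q),np.median(q[:,2]),rect(q[:,:2]))
    rr=max(blobs(r,30),key=lambda b:b[1][4])[3]; print('rib top on54',rect(contour_on(f,rr,54,o)))
b=cv2.resize(f['pixels'][120:260,210:330],None,fx=4.2,fy=4.2,interpolation=2);cv2.imwrite('pics/w4c.png',np.clip(b*2.,0,255).astype(np.uint8)[...,::-1])
```

```text
handle side (array([530.8,  22.8]), array([69.8, 18.7], dtype=float32), np.float32(-10.18))
plate z 23.742451885692276
whole outline at z24 (array([ 580.7, -273.4]), array([94.2, 56.3], dtype=float32), np.float32(28.01)) at z20 (array([ 581.7, -272.9]), array([95.5, 57.1], dtype=float32), np.float32(28.01))
rib 985 53.60219592404411 (array([ 581.1, -272.6]), array([44. , 17.1], dtype=float32), np.float32(27.49))
rib top on54 (array([ 580.2, -272.9]), array([44.6, 16.7], dtype=float32), np.float32(27.5))
```

View pics/w4c.png

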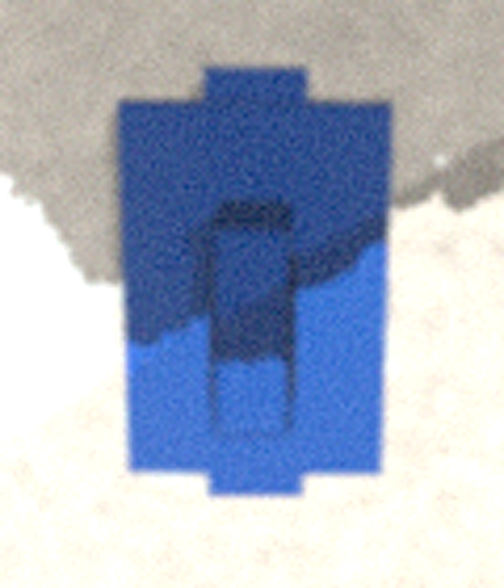

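Rib centre is (580.7,−272.9), yaw 27.7°, top at z 53.6, and 44×17 mm, all matching the description. Going down and gripping.

send_rows:
  claw: [8.54, 8.54, 8.54, 8.54, 8.54, 8.54, 1, 1, 1, 1, 1, 1, 1, 1]
  linear:
    - [0.13, -0.82, 3]
    - [0, 0, 4]
    - [0, 0, 4]
    - [0, 0, 3]
    - [0, 0, 1.4]
    - [0, 0, 0]
    - [0, 0, 0]
    - [0, 0, 0]
    - [0, 0, 0]
    - [0, 0, 0]
    - [0, 0, 0]
    - [0, 0, 0]
    - [0, 0, 0]
    - [0, 0, 0]
  rotation:
    - [0, 0, 0.8]
    - [0, 0, 0]
    - [0, 0, 0]
    - [0, 0, 0]
    - [0, 0, 0]
    - [0, 0, 0]
    - [0, 0, 0]
    - [0, 0, 0]
    - [0, 0, 0]
    - [0, 0, 0]
    - [0, 0, 0]
    - [0, 0, 0]
    - [0, 0, 0]
    - [0, 0, 0]
  force: 80

```text
t: 8.55
position: [581.0, -273.1, 52.9]
eef_rot: [[-0.885, -0.465, 0.001], [-0.465, 0.885, -0.001], [-0.0, -0.001, -1.0]]
wrist_force: [-0.2, 1.3, 6.0]
opening: 14.5
```

send_rows:
  claw: [1, 1, 1, 1, 1, 1, 1, 1, 1, 1, 1, 1, 1, 1, 1, 1, 1, 1, 1, 1]
  linear:
    - [0, 0, -2]
    - [0, 0, -4]
    - [0, 0, -4]
    - [0, 0, -4]
    - [-1.65, 2.94, 0]
    - [-1.65, 2.94, 0]
    - [-1.65, 2.94, 0]
    - [-1.65, 2.94, 0]
    - [-1.65, 2.94, 0]
    - [-1.65, 2.94, 0]
    - [-1.65, 2.94, 0]
    - [-1.65, 2.94, 0]
    - [-1.65, 2.94, 0]
    - [-1.65, 2.94, 0]
    - [-1.65, 2.94, 0]
    - [-1.65, 2.94, 0]
    - [0, 0, 0]
    - [0, 0, 0]
    - [0, 0, 0]
    - [0, 0, 0]
  rotation:
    - [0, 0, 0]
    - [0, 0, 0]
    - [0, 0, 0]
    - [0, 0, 0]
    - [0, 0, 0]
    - [0, 0, 0]
    - [0, 0, 0]
    - [0, 0, 0]
    - [0, 0, 0]
    - [0, 0, 0]
    - [0, 0, 0]
    - [0, 0, 0]
    - [0, 0, 0]
    - [0, 0, 0]
    - [0, 0, 0]
    - [0, 0, 0]
    - [0, 0, 7.8]
    - [0, 0, 7.8]
    - [0, 0, 7.8]
    - [0, 0, 7.8]

```text
t: 10.55
position: [591.9, 131.7, 192.2]
eef_rot: [[-0.998, 0.067, -0.0], [0.067, 0.998, -0.0], [0.0, -0.0, -1.0]]
wrist_force: [0.4, -0.6, -1.3]
opening: 14.7
```

send_rows:
  claw: [1, 1, 1]
  linear:
    - [0, 0, 0]
    - [0, 0, 0]
    - [0, 0, 0]
  rotation:
    - [0, 0, 8]
    - [0, 0, 0]
    - [0, 0, 0]

```text
t: 10.85
position: [592.0, 131.5, 192.2]
eef_rot: [[-0.981, 0.195, -0.0], [0.195, 0.981, -0.0], [0.0, -0.0, -1.0]]
wrist_force: [0.6, -0.6, -0.5]
opening: 14.4
```

Run:
```python
from h import *
o=get_obs();f=grab_frame('wrist');save('w5',f);np.save('w5.npy',dict(f=f,o=o),allow_pickle=True)
s=grab_frame('side');save('s5',s);np.save('s5.npy',s,allow_pickle=True)
s=grab_frame('top');save('t5',s);np.save('t5.npy',s,allow_pickle=True)
print(o['position'],np.degrees(np.arctan2(o['eef_rot'][1,0],o['eef_rot'][0,0])),o['t'],o['opening'],o['wrist_force'])
```

```text
[591.97379562 131.5023023  192.23325067] 168.72992903691923 10.85 14.352048459733568 [ 0.61410379 -0.63893122 -0.51191137]
```

View pics/w5.png

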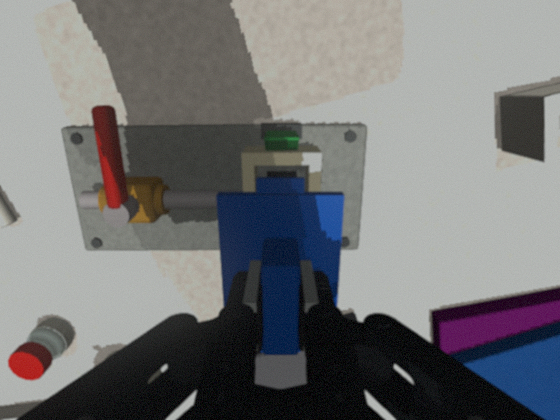

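View pics/s5.png

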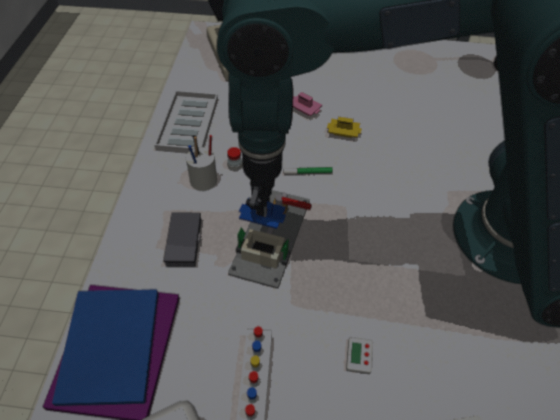

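The cover is held with its tongue at (280,185) over the near clip, and the handle is shut at (108,155). I check the cover's place in the hand and the yaw of the station and handle from this view.

Run:
```python
from h import *
d=np.load('w5.npy',allow_pickle=True).item();f=d['f'];o=d['o'];H=hsv(f);C=cloud(f,o);Z=C[...,2];V=H[...,2];S=H[...,1];h=H[...,0]
T=(C-o['position'])@o['eef_rot']
B=(h>105)&(h<125)&(S>120);B[:,:205]=0;B[:,355:]=0;B[:170]=0
m=max(blobs(B,500),key=lambda b:b[1][4])[3]
pl=m&(T[...,2]>18)&(T[...,2]<40)
print('plate top tool z',np.percentile(T[...,2][pl],[10,50,90]))
for v in [200,215,230,250,270,290]:
    u=np.where(pl[v])[0];print(v,'L',T[v,u[0]].round(1),'R',T[v,u[-1]].round(1))
for u in [230,245,262,270,280,290,298,315,330]:
    v=np.where(pl[:,u])[0];print(u,'top edge',T[v[0]+1,u].round(1))
R=((h<6)|(h>174))&(S>140)&(abs(Z-75)<5);R[:,:70]=0
r=max(blobs(R,50),key=lambda b:b[1][4])[3];print('handle',rect(contour_on(f,r,75,o)))
# base plate near edge & left edge
g=(abs(Z-12)<4)
pts=[]
for u in list(range(80,230,6))+list(range(310,355,6)):
    v=np.where(g[100:200,u])[0]
    if len(v): pts.append((u,100+v[0]))
P=onplane(f,pts,12,o)[:,:2];vx,vy,x0,y0=cv2.fitLine(P.astype(np.float32),cv2.DIST_HUBER,0,.01,.01).ravel();print('near edge angle',np.degrees(np.arctan2(vy,vx))%180-90)
nrm=np.array([-vy,vx]);nrm*=-np.sign(nrm[0]);print('near edge dist from (592.5,131.8) [60]:',(np.array([x0,y0])-[592.5,131.8])@nrm)
M=(abs(Z-50)<4)&(S<60)&(V>90)
for i,s,c,mm in blobs(M,100): 
    q=contour_on(f,mm,50,o); print('rim visible',c,q.min(0),q.max(0))
    a=np.radians(-11.5);E=np.array([[np.cos(a),-np.sin(a)],[np.sin(a),np.cos(a)]]);q2=(q-[592.5,131.8])@E; print(' station ext',q2.min(0),q2.max(0))
```

```text
plate top tool z [28.19571258 29.10166816 30.43729261]
200 L [ 38.8 -28.9  28.2] R [38.6 28.1 28.8]
215 L [ 31.8 -28.8  27.6] R [31.5 28.  28.5]
230 L [ 23.8 -28.6  29.1] R [23.8 28.1 29. ]
250 L [ 13.7 -28.6  28.5] R [13.2 27.9 29.7]
270 L [  2.3 -28.5  29.6] R [ 2.9 27.3 28.7]
290 L [ -9.3 -28.7  30.1] R [-9.3 27.7 30. ]
230 top edge [ 41.  -23.2  30.2]
245 top edge [ 41.1 -16.4  29.9]
262 top edge [47.4 -8.7 32.7]
270 top edge [47.9 -5.  32.8]
280 top edge [48.2 -0.5 31.4]
290 top edge [48.2  4.1 31.3]
298 top edge [47.6  7.7 32.1]
315 top edge [40.9 15.5 30.6]
330 top edge [41.1 22.3 29.9]
handle (array([527.5,  19.8]), array([71.2, 12.4], dtype=float32), np.float32(-11.04))
near edge angle -10.9975815
near edge dist from (592.5,131.8) [60]: 59.9140470751385
rim visible [554.78448276 124.50172414] [545.69959423 341.59129694] [597.78762858 355.80262968]
 station ext [-89.45868741 196.38766073] [-38.02457252 220.34662267]
rim visible [283.6795196  165.21744627] [546.01777131 104.45437428] [586.66545071 170.20264762]
 station ext [-43.32174106 -30.74371464] [-12.01169956  31.15235409]
```

In the hand the cover is centred to under 1 mm, with the plate underside 35 mm ahead of the TCP, so home is at TCP z ≈ 85. Station yaw is −11.0 to −11.2° from the rim, well and edge; the handle is at −11.04°, so it's shut. I'll go down to just above the clips.

send_rows:
  claw: [1, 1, 1, 1, 1, 1]
  linear:
    - [0, 0.05, 3]
    - [0, 0, 2.5]
    - [0, 0, 2]
    - [0, 0, 0.8]
    - [0, 0, 0.3]
    - [0, 0, 0]
  rotation:
    - [0, 0, 0]
    - [0, 0, 0]
    - [0, 0, 0]
    - [0, 0, 0]
    - [0, 0, 0]
    - [0, 0, 0]
  force: 120

```text
t: 11.6
position: [592.4, 132.0, 106.7]
eef_rot: [[-0.98, 0.199, 0.0], [0.199, 0.98, 0.0], [-0.0, 0.0, -1.0]]
wrist_force: [-0.1, -0.6, -0.5]
opening: 13.9
```

Run:
```python
from h import *
o=get_obs();f=grab_frame('wrist');save('w6',f)
s=grab_frame('side');c=cv2.resize(s['pixels'][170:290,200:340],None,fx=5,fy=5,interpolation=2);cv2.imwrite('pics/s6c.png',np.clip(c*1.7,0,255).astype(np.uint8)[...,::-1])
```

```text
(no output)
```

View pics/w6.png

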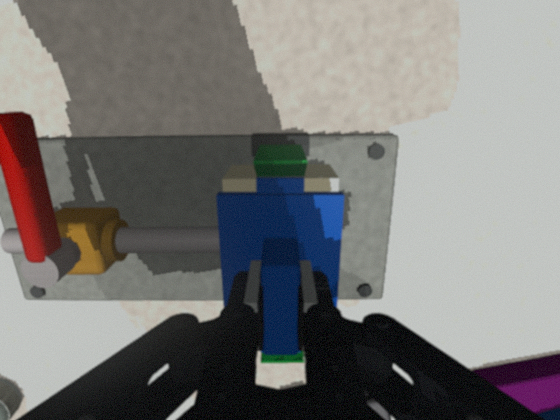

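View pics/s6c.png

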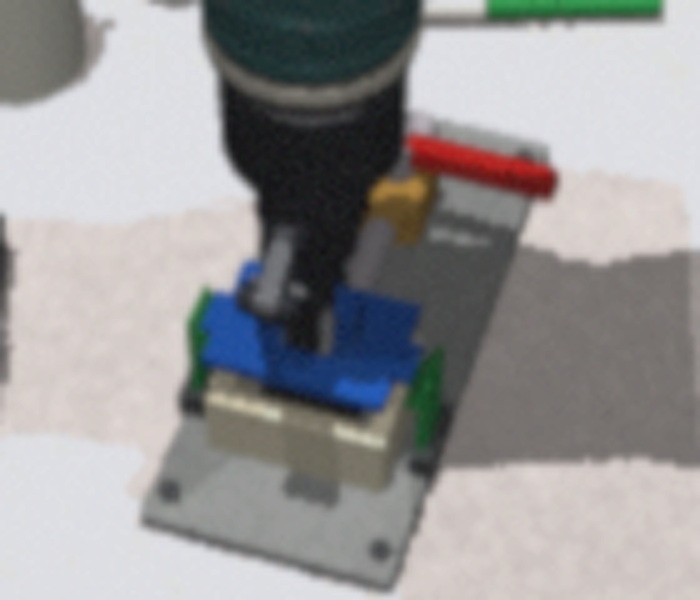

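The wrist view shows the tongues lined up between the clips (280,160 and 280,357) and the cover even on the holder. Now a slow descent, watching the force.

send_rows:
  claw: [1, 1, 1, 1]
  linear:
    - [0, 0, 0.3]
    - [0, 0, 0.3]
    - [0, 0, 0.2]
    - [0, 0, 0]
  rotation:
    - [0, 0, 0]
    - [0, 0, 0]
    - [0, 0, 0]
    - [0, 0, 0]

```text
t: 12.1
position: [592.1, 132.0, 98.2]
eef_rot: [[-0.98, 0.199, 0.0], [0.199, 0.98, 0.0], [-0.0, 0.0, -1.0]]
wrist_force: [-0.7, 0.5, 0.8]
opening: 13.8
```

send_rows:
  claw: [1, 1, 1]
  linear:
    - [0, 0, 0.2]
    - [0, 0, 0.2]
    - [0, 0, 0]
  rotation:
    - [0, 0, 0]
    - [0, 0, 0]
    - [0, 0, 0]

```text
t: 12.4
position: [592.7, 132.1, 94.8]
eef_rot: [[-0.98, 0.199, 0.001], [0.199, 0.98, 0.0], [-0.001, 0.0, -1.0]]
wrist_force: [-1.1, 0.2, 7.3]
opening: 13.9
```

send_rows:
  claw: [1, 1, 1]
  linear:
    - [0, 0, 0.2]
    - [0, 0, 0.2]
    - [0, 0, 0]
  rotation:
    - [0, 0, 0]
    - [0, 0, 0]
    - [0, 0, 0]

```text
t: 12.7
position: [592.1, 132.1, 90.2]
eef_rot: [[-0.98, 0.199, 0.0], [0.199, 0.98, 0.0], [0.0, 0.0, -1.0]]
wrist_force: [-0.6, 1.1, 1.8]
opening: 14.0
```

send_rows:
  claw: [1, 1, 1]
  linear:
    - [0, 0, 0.15]
    - [0, 0, 0.15]
    - [0, 0, 0]
  rotation:
    - [0, 0, 0]
    - [0, 0, 0]
    - [0, 0, 0]

```text
t: 13.0
position: [592.2, 132.0, 87.2]
eef_rot: [[-0.98, 0.199, 0.0], [0.199, 0.98, 0.0], [0.0, 0.0, -1.0]]
wrist_force: [-1.1, -0.1, 3.1]
opening: 13.9
```

The clip peak has passed, with the force dropping from 7 to 1.8 N. Now pressing to the rim.

send_rows:
  claw: [1, 1, 1]
  linear:
    - [0, 0, 0.1]
    - [0, 0, 0.1]
    - [0, 0, 0]
  rotation:
    - [0, 0, 0]
    - [0, 0, 0]
    - [0, 0, 0]

```text
t: 13.3
position: [592.3, 132.0, 85.4]
eef_rot: [[-0.98, 0.2, 0.0], [0.2, 0.98, 0.0], [-0.0, 0.0, -1.0]]
wrist_force: [-1.6, 0.1, 6.4]
opening: 13.8
```

send_rows:
  claw: [1, 1, 1]
  linear:
    - [0, 0, 0.1]
    - [0, 0, 0.1]
    - [0, 0, 0]
  rotation:
    - [0, 0, 0]
    - [0, 0, 0]
    - [0, 0, 0]

```text
t: 13.6
position: [592.3, 132.0, 85.0]
eef_rot: [[-0.98, 0.199, 0.002], [0.199, 0.98, -0.0], [-0.002, 0.0, -1.0]]
wrist_force: [-9.5, -1.5, 27.6]
opening: 14.1
```

The plate met the rim at TCP z 85.0, as predicted, with 27.6 N down. I hold for a few rows and check with pictures.

send_rows:
  claw: [1, 1, 1, 1]
  linear:
    - [0, 0, 0]
    - [0, 0, 0]
    - [0, 0, 0]
    - [0, 0, 0]
  rotation:
    - [0, 0, 0]
    - [0, 0, 0]
    - [0, 0, 0]
    - [0, 0, 0]

```text
t: 14.0
position: [592.2, 132.0, 84.9]
eef_rot: [[-0.98, 0.199, 0.001], [0.199, 0.98, -0.0], [-0.001, 0.0, -1.0]]
wrist_force: [-9.2, -1.4, 26.1]
opening: 13.8
```

Run:
```python
from h import *
o=get_obs();f=grab_frame('wrist');save('w7',f)
s=grab_frame('side');c=cv2.resize(s['pixels'][170:290,200:340],None,fx=5,fy=5,interpolation=2);cv2.imwrite('pics/s7c.png',np.clip(c*1.7,0,255).astype(np.uint8)[...,::-1])
C=cloud(f,o);H=hsv(f);m=(H[...,0]>105)&(H[...,0]<125)&(H[...,1]>120)&(abs(C[...,2]-56)<6);m[:,:205]=0;m[:,355:]=0;m[:195]=0
a=np.radians(-11.1);E=np.array([[np.cos(a),-np.sin(a)],[np.sin(a),np.cos(a)]])
q=C[m];q2=(q[:,:2]-[592.5,131.8])@E;sol=np.linalg.lstsq(np.c_[q2,np.ones(len(q))],q[:,2],rcond=None)[0]
print('plate top fit: tilt',sol[:2],'z at centre [56]',sol[2],'y ext',np.percentile(q2[:,1],[.3,99.7]),'xmin[-42]',q2[:,0].min())
h=H[...,0];R=((h<6)|(h>174))&(H[...,1]>140)&(abs(C[...,2]-75)<5)
for i,s_,c_,mm in blobs(R,100): print('handle',c_,rect(contour_on(f,mm,75,o)))
print(o['wrist_force'],o['moment'],o['position'],o['t'])
```

```text
plate top fit: tilt [-0.00012981 -0.00044067] z at centre [56] 55.90074019891797 y ext [-28.77282955  28.19804607] xmin[-42] -41.677426369933485
handle [  6.59591373 255.66969353] (array([547.1,  22.9]), array([38.1,  9. ], dtype=float32), np.float32(-27.39))
[-9.15284444 -1.44408972 26.0958889 ] [-0.06811801  1.77552959  0.07917792] [592.22606155 131.97506695  84.93764197] 14.0
```

View pics/w7.png

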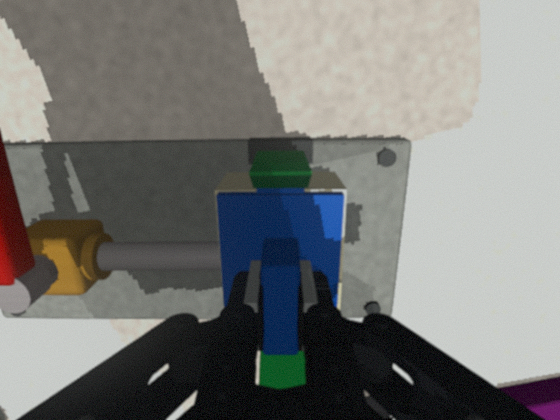

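View pics/s7c.png

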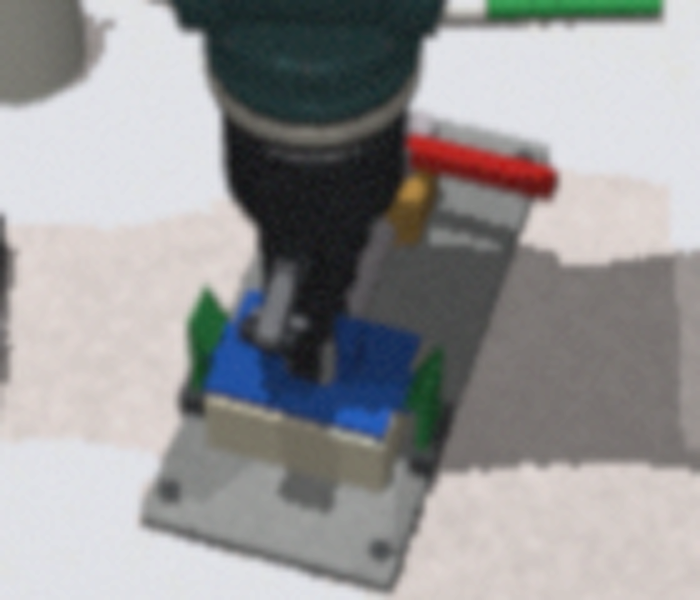

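The plate top is at z 55.9 (56 expected), level to 0.001 rad and centred within 0.5 mm. Both green clips stand upright over the tongues, and the push holds steady at 26 N. The handle's −27° reading isn't valid because the picture edge cuts the handle off. The side crop shows it unmoved. Handing in.

```bash
python3 -c "
from bench import *
print(sign_off())"
```

```text
the job is handed in; nothing more can be done
None
```

I shut the stopcock, set the blue cover on the holder and pressed it down until the clips snapped over it. I handed in at about 14 s with the arm still pressing it down at about 26 N.

- **Stopcock:** I pushed the red handle with closed fingers until it hit its stop, where the force rose to 19 N with no more movement. A later measurement put it at −11.04°, in line with the station's −11.0 to −11.2°. My last handle reading, −27°, isn't valid: the picture edge cut the handle off, and the side view showed it still shut.
- **Cover:** I picked up the larger blue cover by its rib. The push fell from about 7 N to 2 N as the clips let the tongues past. That 7 N is the highest I read, though I only read the force between moves and the stated peak is 10 to 20 N.
- **Final fit:** The plate top is at 55.9 mm (56 mm is fully home), tilted under 0.001 rad and within about 0.5 mm of centre. Both clips look upright over the tongues, but I judged that from the pictures rather than measuring their angles.
- **Side push:** A steady sideways force of about 9 N remained at the wrist in the final press. The cover did not shift or tilt.
- **Other things on the bench:** I planned the moves to stay clear of the yellow spare cover and the rest. I did not measure their positions again at the end.

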